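# Set the casting flasks over the wax trees

### The job

The three wax trees on their black rubber bases are ready for investing: lower each of the three plain steel flasks gently over a tree, onto the rubber base of the size that fits it, so that it stands upright, fully down inside the lip. Do not knock the wax, do not shove the bases about, and leave the perforated flask with the flange where it is.

Things in the scene. Friction and masses are not known exactly. Their poses are not given: they have to be found in the camera images.
- flask_small_center (a point): The small plain casting flask: a smooth, bare stainless-steel tube, open at both ends, outside diameter 42 mm, wall 2.5 mm, height 58 mm, standing upright on the bench (about 140 g). The point is the tube's centre, half-way up; z runs along the tube.
- flask_medium_center (a point): The medium plain casting flask: a smooth, bare stainless-steel tube, open at both ends, outside diameter 52 mm, wall 2.5 mm, height 64 mm, standing upright on the bench (about 190 g). The point is the tube's centre, half-way up; z runs along the tube.
- flask_large_center (a point): The large plain casting flask: a smooth, bare stainless-steel tube, open at both ends, outside diameter 62 mm, wall 2.5 mm, height 70 mm, standing upright on the bench (about 250 g). The point is the tube's centre, half-way up; z runs along the tube.
- base_small: The small sprue base, the one for the small flask: a loose round black rubber dish, outside diameter 66 mm, 16 mm high, with a green wax tree on the dome in its middle. Its lip flares: the recess inside it is 48 mm across at its floor (6 mm above the underside) and 58 mm across at the rim, so the 42 mm flask stands inside the lip on that floor, around dome and tree. The origin is the centre of the underside, on the bench; z up.
- base_medium: The medium sprue base, the one for the medium flask: a loose round black rubber dish, outside diameter 76 mm, 16 mm high, with a blue wax tree on the dome in its middle. Its lip flares: the recess inside it is 58 mm across at its floor (6 mm above the underside) and 68 mm across at the rim, so the 52 mm flask stands inside the lip on that floor, around dome and tree. The origin is the centre of the underside, on the bench; z up.
- base_large: The large sprue base, the one for the large flask: a loose round black rubber dish, outside diameter 86 mm, 16 mm high, with a red wax tree on the dome in its middle. Its lip flares: the recess inside it is 68 mm across at its floor (6 mm above the underside) and 78 mm across at the rim, so the 62 mm flask stands inside the lip on that floor, around dome and tree. The origin is the centre of the underside, on the bench; z up.
- tree_small: The green wax tree on base_small (part of that base, on its axis): an upright wax stem with small wax patterns, 20 mm across at most, its top 32 mm above its origin. The origin is the foot of the stem, on top of the base's dome, 18 mm above the base's underside. Fragile.
- tree_medium: The blue wax tree on base_medium (part of that base, on its axis): an upright wax stem with small wax patterns, 30 mm across at most, its top 37 mm above its origin. The origin is the foot of the stem, on top of the base's dome, 18 mm above the base's underside. Fragile.
- tree_large: The red wax tree on base_large (part of that base, on its axis): an upright wax stem with small wax patterns, 38 mm across at most, its top 42 mm above its origin. The origin is the foot of the stem, on top of the base's dome, 18 mm above the base's underside. Fragile.
- flask_perforated_center (a point): The odd flask, to be left alone: a steel tube of 50 mm diameter and 75 mm height, its side pierced with rows of round holes, with a flat flange of 74 mm diameter around its top. The point is its centre, half-way up. (Also among the things, not listed: an amber bottle 92 mm tall and 38 mm across, tweezers and a wax carver lying flat.)
Not all that is in view belongs to the job. Leave any pink or yellow look-alike of the part that bears flask_medium_center alone.

How it is judged:
At the end, for the whole second after the job is handed in: Each plain flask, released and at rest, stands on the base of its own size: axis within 8 mm of the base's, lower edge within 3 mm of the recess floor, upright within 4 degrees; each base flat and within 30 mm of its start; the perforated flask within 20 mm of its start (horizontal distance between flask_small_center and base_small below 0.008 m and z of flask_small_center in the frame of base_small between 0.032 and 0.038 m and angle between each of flask_small_center, flask_medium_center, flask_large_center's own z axis and vertical below 0.07 rad and angle between each of base_small, base_medium, base_large's own z axis and vertical below 0.05 rad and distance of each of base_small, base_medium, base_large from where it was at the start of the episode below 0.03 m and linear speed of each of flask_small, flask_medium, flask_large below 0.01 m/s and horizontal distance between flask_medium_center and base_medium below 0.008 m and z of flask_medium_center in the frame of base_medium between 0.035 and 0.041 m and horizontal distance between flask_large_center and base_large below 0.008 m and z of flask_large_center in the frame of base_large between 0.038 and 0.044 m and distance of flask_perforated_center from where it was at the start of the episode below 0.02 m); the robot touches nothing.
It fails at once if a wax tree is knocked (more than 5 N on it) (contact force between any of tree_small, tree_medium, tree_large and anything else above 5 N).
It fails at once if a flask is dropped onto its base (faster than 0.4 m/s within 40 mm of being seated) ((horizontal distance between flask_small_center and base_small below 0.02 m and z of flask_small_center in the frame of base_small below 0.075 m and linear speed of flask_small above 0.4 m/s) or (horizontal distance between flask_medium_center and base_medium below 0.02 m and z of flask_medium_center in the frame of base_medium below 0.078 m and linear speed of flask_medium above 0.4 m/s) or (horizontal distance between flask_large_center and base_large below 0.02 m and z of flask_large_center in the frame of base_large below 0.081 m and linear speed of flask_large above 0.4 m/s)).
It fails at once if the perforated flask is moved by more than 20 mm (distance of flask_perforated_center from where it was at the start of the episode above 0.02 m).
It also fails if it takes over 88 s, if anything falls off the work surface, if the arm or the gripper's body presses on something with over 40 N, if the wrist force passes 120 N, or if a joint passes its speed limit or range.

### The arm

A 7-joint arm with a two-finger parallel gripper is mounted at the origin on the work surface. World frame = base frame: x ahead of the robot, y to its left, z up, the work surface at z = 0. Lengths are in m, angles in rad, forces in N, time in s.
With the tool pointing down it reaches from about 0.425 to 0.925 m from the base axis. Payload 6.8 kg.
Tool frame: the origin (TCP) lies on the front face of the gripper's body, between the roots of the fingers; the fingertips stand 73 mm ahead of it and the grasp point (between the pads) lies 54 mm ahead of it (bot.finger_overhang is the z of the fingertips in the tool frame, in m); z points along the fingers, y is the line along which they close (so a half turn about z gives the same grasp; the last joint's range is limited). The gripper opens to 85 mm and grips with 20 to 120 N. Pads are 22 mm wide; open, the fingers measure 114 mm over their backs; the gripper's body (76 mm by 85 mm) begins 54 mm behind the grasp point. The pads swing forward as they close: fully open they stand 13 mm farther back than shut.
Start: joints at [-1.42, 0.477, 0.022, 1.555, -0.011, 1.109, -0.083], TCP at [0.173, 0.653, 0.304] pointing down, gripper open.
Joint ranges: [-2.96, 2.96], [-0.34, 2.1], [-1.41, 1.46], [0.24, 2.44], [-1.37, 4.51], [0.17, 1.92], [-2.96, 2.96]. Speed limits (rad/s): [2.39, 2.39, 3.14, 3.14, 3.14, 3.14, 3.14].

### API

Orientations are given as a unit quaternion [w, x, y, z].
In Python, from station import bot gives the robot as it stands.
- The arm moves only by the tool servo_tool, never from a script. Its argument "motion" is one flat list of numbers, 7 for each row, row after row: the shift along the tool's x, y, z as a fraction of full scale, then the turn, a rotation vector about the tool's x, y, z as a fraction of full scale, then the closure, from 0 (fully open) to 1 (shut). In form: [tx, ty, tz, ax, ay, az, gripper, tx, ty, tz, ax, ay, az, gripper, ...]. A call has 1 to 5 rows; each row shifts and turns the commanded pose from where the row before left it, along the tool's axes as they then stand; what a row does not reach is not made up. Full scale, the value 1, is 0.02 m for a shift and 0.15 rad for a turn. A row lasts 1/8 s, in which the tool goes at most 62.5 mm and 10.7 degrees, less where a joint would pass 70% of its speed; a pose out of reach is approached as far as the arm can. A call with a number of a shift or a turn outside -1 to 1 is refused whole. A call with a gripper value outside its range is refused whole. The fingers move at their own pace and stop on an object; "grip_force" is the grip in N (left out, the last holds). Time passes only in rows, so rows that do not move let the fingers close. It gives the time, the measured TCP pose, the force, the opening and the grip force at its end, in the units of the state.
- bot.get_obs(): the state, without advancing time (a new reading comes with each control period).
- bot.read_camera(name): name is "scene" or "side" or "wrist"; returns the picture (400x640x3 uint8, red, green, blue); there is no depth.
- bot.get_calibration(name): a dict with "mtx" (3x3 intrinsics, pixels), "k1" (the pictures are not rectified: a ray, as slopes to the right and down, at radius r is drawn at 1 + k1 r^2 times it, then the intrinsics apply), "rvec" (rotation vector, rad) and "tvec" (3), from world to camera coordinates, as OpenCV has them. Camera axes: x right, y down, z forward; pixel columns grow to the right and rows downward; lengths in m; the calibration is good to about 2 mm. A picture is of the moment at which its call begins: read the wrist's pose just before it. get_calibration takes no time and is no camera call; for the wrist camera it gives the pose at the moment of the call.
- bot.hand_in(): hands the job in; it is judged then, once.
Trained networks look in the newest picture that a camera, given by its name, has taken for a name from the list of things; names that differ only in an ending like _2 or _b are one class to them, and where a whole thing is asked for, a point or a joint stands for the part that bears it (a point fixed in the world has none). Each returns a list of dicts, best first, with "p" (0 to 1); they miss things now and then, are a little off and sometimes report something else, mostly with a low value. They report only what shows in the picture. A call takes as long as a camera call. They do not tell look-alikes from the thing itself.
- bot.boxes_of(camera, name): "uv" ([column, row] in pixels, amid what is visible of it).
The state is a dict: "t": time; "q": joint angles; "joint_vel": joint speeds; "joint_torque": joint torques, N m; "eef_pos": TCP position; "tool_rot": TCP orientation; "contact_force": force on the tool from outside, world axes, zero at the start; "torque": the same for the moment, N m; "gripper_width": opening from 0.0 (shut) to 1.0 (fully open); "grasp_force": force on a finger pad.
Only numpy, scipy, OpenCV 4.12 (cv2) and the standard library are available. Lean on these libraries where they do the work, as an engineer would, in place of code of your own. Each camera call takes 0.05 s, during which the arm holds its last target. There are 200 camera calls.

## Working session

There is one attempt and no reset: what is moved stays moved. The work goes in short steps, Python scripts to look and compute and a tool call to move; the robot and the scene stay as the last step left them, time stands still between calls to the robot, and variables do not carry over. Pictures are saved under pics/ and viewed, at most 14 in all, crops included, and the job is handed in when it is done.

Besides the shell and the picture viewer there is one more tool, called after "Call:" as name(argument=value, ...) on one line, values as JSON. servo_tool: Moves the arm, as the interface text tells. Shift numbers are shares of 0.02 m and turn numbers shares of 0.15 rad, none past 1 either way. Its arguments: {"type":"object","properties":{"motion":{"type":"array","items":{"type":"number","minimum":-1,"maximum":1}},"grip_force":{"type":"number"}},"required":["motion"]}

```bash
ls; mkdir -p pics
python3 - <<'E'
from station import bot
import cv2
for c in ("scene","side","wrist"):
    im=bot.read_camera(c); cv2.imwrite(f"pics/{c}0.png",im[...,::-1])
    k=bot.get_calibration(c); print(c,k)
    if c!="wrist":
        for n in ("flask_small_center","flask_medium_center","flask_large_center","base_small","base_medium","base_large","flask_perforated_center"):
            print(n,[(d['uv'],round(d['p'],2)) for d in bot.boxes_of(c,n)][:4])
print(bot.get_obs())
E
```

```text
pics
scene {'mtx': array([[364.05302515,   0.        , 322.18413693],
       [  0.        , 364.05302515, 197.39568815],
       [  0.        ,   0.        ,   1.        ]]), 'k1': -0.011664569289974298, 'rvec': array([ 0.93396302,  2.47988114, -1.05501504]), 'tvec': array([ 0.41879984, -0.16644454,  1.11126061])}
flask_small_center [([343.1, 266.5], 0.55)]
flask_medium_center [([245.7, 146.1], 0.96), ([283.5, 148.0], 0.94), ([313.1, 142.3], 0.58)]
flask_large_center [([335.3, 186.3], 0.91)]
base_small [([236.2, 186.2], 0.89), ([281.2, 146.6], 0.38)]
base_medium [([377.1, 224.8], 0.8)]
base_large [([280.8, 228.3], 0.55)]
flask_perforated_center []
side {'mtx': array([[365.7146198 ,   0.        , 317.85335362],
       [  0.        , 365.7146198 , 202.42443692],
       [  0.        ,   0.        ,   1.        ]]), 'k1': -0.04896930502513091, 'rvec': array([ 2.42765115, -0.19115694,  0.05554241]), 'tvec': array([-0.49140323,  0.04655043,  0.94109886])}
flask_small_center [([347.1, 157.9], 0.76)]
flask_medium_center [([360.4, 314.8], 0.83), ([270.5, 285.3], 0.82), ([321.1, 285.5], 0.67)]

[... 693 characters left out ...]
: array([-1.42016004,  0.47698853,  0.02239424,  1.55538323, -0.0114771 ,
        1.10929488, -0.08306444]), 'joint_vel': array([-0.00029003,  0.0012181 , -0.00024403,  0.00013607, -0.00051987,
       -0.0016067 ,  0.00098032]), 'joint_torque': array([ 3.41507678e-05, -5.96280420e+01,  1.60627764e+00, -2.81539482e+01,
        1.25230078e-02,  1.40434127e-03,  2.47915224e-06]), 'eef_pos': array([0.17270657, 0.65255656, 0.3039226 ]), 'tool_rot': array([3.25690095e-06, 1.28992744e-01, 9.91645537e-01, 2.71627855e-05]), 'contact_force': array([-0.47669329,  0.1103391 , -0.24956576]), 'torque': array([-0.04278689,  0.03590678, -0.02876961]), 'grasp_force': 0.0, 'gripper_width': 0.9982306867134573}
```

Run:
```python
import cv2
a=cv2.imread("pics/scene0.png")[90:330,180:440]; cv2.imwrite("pics/scene0c.png",cv2.resize(a,None,fx=2.5,fy=2.5,interpolation=2)[:600,:650])
a=cv2.imread("pics/side0.png")[80:360,220:460]; cv2.imwrite("pics/side0c.png",cv2.resize(a,None,fx=2.1,fy=2.1,interpolation=2))
```

```text
(no output)
```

View pics/scene0c.png

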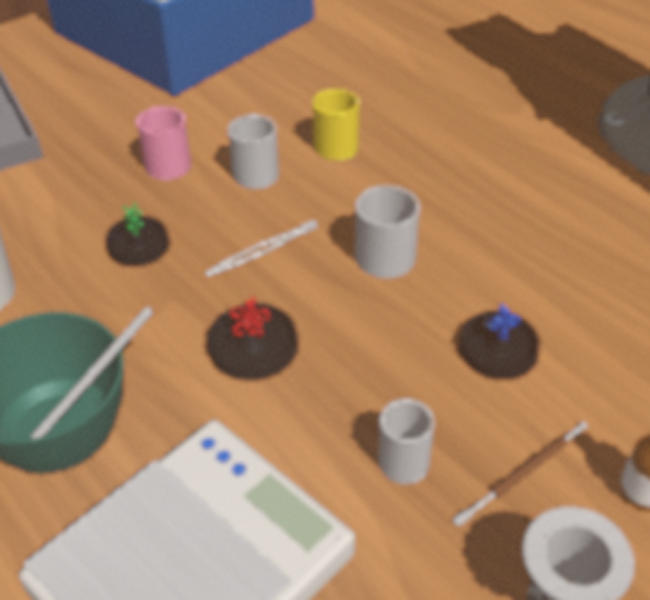

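View pics/side0c.png

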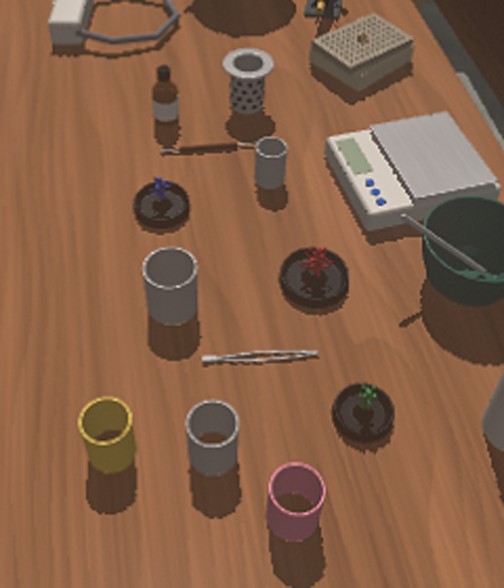

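```bash
cat > h.py <<'E'
import numpy as np, cv2
from station import bot
from scipy.spatial.transform import Rotation as R
def K(c): return bot.get_calibration(c)
def dist(k): return np.array([k['k1'],0,0,0,0.])
def proj(k,P):
    return cv2.projectPoints(np.atleast_2d(np.float64(P)),k['rvec'],k['tvec'],k['mtx'],dist(k))[0][:,0]
def unproj(k,uv,z):
    n=cv2.undistortPoints(np.float64(uv).reshape(-1,1,2),k['mtx'],dist(k))[:,0]
    Rm=cv2.Rodrigues(k['rvec'])[0]; c=-Rm.T@k['tvec']
    d=np.c_[n,np.ones(len(n))]@Rm
    return c+d*((z-c[2])/d[:,2])[:,None]
def tool():
    o=bot.get_obs(); q=o['tool_rot']; return o['eef_pos'],R.from_quat(q[[1,2,3,0]]).as_matrix(),o
E
python3 - <<'E'
from h import *
S={'fs':(270,149,.058),'fm':(213,420,.064),'fl':(170,271,.07),'bs':(363,410,.016),'bm':(161,202,.016),'bl':(314,275,.016),'yel':(106,418,.064),'pink':(296,490,.064),'perf':(248,65,.075)}
C={'fs':(406,418,.058),'fm':(253,130,.064),'fl':(387,206,.07),'bs':(137,237,.016),'bm':(497,342,.016),'bl':(252,337,.016),'yel':(336,104,.064),'pink':(163,123,.064),'perf':(578,550,.075)}
for n in S:
    u,v,z=S[n]; a=unproj(K('side'),(220+u/2.1,80+v/2.1),z)[0]
    u,v,z=C[n]; b=unproj(K('scene'),(180+u/2.5,90+v/2.5),z)[0]
    print(n,a.round(3)[:2],b.round(3)[:2])
k=K('wrist');Rm=cv2.Rodrigues(k['rvec'])[0];c=-Rm.T@k['tvec'];p,T,o=tool()
print('cam in tool',T.T@(c-p));print('cam axes in tool (cols)\n',T.T@Rm.T);print(T)
E
```

```text
fs [0.601 0.105] [0.601 0.106]
fm [ 0.462 -0.282] [ 0.461 -0.281]
fl [ 0.443 -0.092] [ 0.443 -0.086]
bs [ 0.625 -0.27 ] [ 0.627 -0.264]
bm [0.449 0.072] [0.454 0.077]
bl [ 0.618 -0.082] [ 0.621 -0.075]
yel [ 0.358 -0.264] [ 0.359 -0.261]
pink [ 0.526 -0.366] [ 0.528 -0.357]
perf [0.602 0.271] [0.599 0.273]
cam in tool [ 0.0819343   0.0002663  -0.07028065]
cam axes in tool (cols)
 [[-5.19388613e-04 -9.49158920e-01 -3.14796878e-01]
 [ 9.99999799e-01 -6.07166237e-04  1.80779241e-04]
 [-3.62722265e-04 -3.14796721e-01  9.49159045e-01]]
[[-9.66721744e-01  2.55830158e-01  1.34669871e-05]
 [ 2.55830158e-01  9.66721742e-01  5.30314769e-05]
 [ 5.48221921e-07  5.47119433e-05 -9.99999999e-01]]
```

Call:
servo_tool(motion=[0,0,0,0,0,-0.862,0,0,0,0,0,0,-0.862,0], grip_force=40)

```text
t: 1.1
eef_pos: [0.1727, 0.6525, 0.3039]
tool_rot: [0.0, -0.002, 1.0, 0.0]
contact_force: [-1.0, -0.4, 0.5]
gripper_width: 1.003
grasp_force: 0.0
```

Call:
servo_tool(motion=[-0.76,-0.98,0,0,0,0,0,-0.76,-0.98,0,0,0,0,0,-0.76,-0.98,0,0,0,0,0,-0.76,-0.98,0,0,0,0,0,-0.76,-0.98,0,0,0,0,0])

```text
t: 1.72
eef_pos: [0.2499, 0.5531, 0.304]
tool_rot: [0.0, 0.0, 1.0, 0.0]
contact_force: [0.3, -0.4, -0.4]
gripper_width: 0.998
grasp_force: 0.0
```

Call:
servo_tool(motion=[-0.76,-0.98,0,0,0,0,0,-0.76,-0.98,0,0,0,0,0,-0.76,-0.98,0,0,0,0,0,-0.76,-0.98,0,0,0,0,0,-0.76,-0.98,0,0,0,0,0])

```text
t: 2.35
eef_pos: [0.3256, 0.4551, 0.304]
tool_rot: [0.0, 0.0, 1.0, 0.0]
contact_force: [-0.2, -0.0, -0.1]
gripper_width: 1.001
grasp_force: 0.0
```

Call:
servo_tool(motion=[-0.76,-0.98,0,0,0,0,0,-0.76,-0.98,0,0,0,0,0,-0.76,-0.98,0,0,0,0,0,-0.76,-0.98,0,0,0,0,0,-0.76,-0.98,0,0,0,0,0])

```text
t: 2.98
eef_pos: [0.4014, 0.357, 0.304]
tool_rot: [0.0, 0.0, 1.0, 0.0]
contact_force: [0.3, 0.7, -0.2]
gripper_width: 0.999
grasp_force: 0.0
```

Call:
servo_tool(motion=[-0.76,-0.98,0,0,0,0,0,-0.76,-0.98,0,0,0,0,0,-0.76,-0.98,0,0,0,0,0,-0.76,-0.98,0,0,0,0,0,-0.76,-0.98,0,0,0,0,0])

```text
t: 3.6
eef_pos: [0.4772, 0.259, 0.304]
tool_rot: [0.0, 0.0, 1.0, 0.0]
contact_force: [-0.7, -0.3, -0.1]
gripper_width: 1.003
grasp_force: 0.0
```

Call:
servo_tool(motion=[-0.76,-0.98,0,0,0,0,0,-0.76,-0.98,0,0,0,0,0,-0.76,-0.98,0,0,0,0,0,-0.76,-0.98,0,0,0,0,0,-0.76,-0.98,0,0,0,0,0])

```text
t: 4.22
eef_pos: [0.553, 0.161, 0.3039]
tool_rot: [0.0, 0.0, 1.0, 0.0]
contact_force: [0.2, -0.7, -0.6]
gripper_width: 0.999
grasp_force: 0.0
```

```bash
cat > look.py <<'E'
import sys
from h import *
# usage: look.py tag ; saves wrist picture and boxes
p,T,o=tool(); k=K('wrist'); im=bot.read_camera('wrist'); np.savez(f"pics/{sys.argv[1]}.npz",p=p,**{a:k[a] for a in k})
cv2.imwrite(f"pics/{sys.argv[1]}.png",im[...,::-1])
print(o['t'],p,'tool x',T[:,0].round(4),'z',T[:,2].round(4))
for a in sys.argv[2:]:
    n,z=a.split(','); print(n,[(d['uv'],round(d['p'],2),unproj(k,d['uv'],float(z))[0].round(4)[:2]) for d in bot.boxes_of('wrist',n)[:3]])
E
python3 look.py w1 flask_small_center,.029 base_medium,.016 base_large,.016 flask_large_center,.035
```

```text
4.225 [0.55297813 0.16095181 0.3039459 ] tool x [-1.e+00  3.e-04 -1.e-04] z [ 1.e-04  2.e-04 -1.e+00]
flask_small_center [([265.0, 216.8], 0.96, array([0.6085, 0.1024]))]
base_medium [([231.5, 58.0], 0.6, array([0.4485, 0.0762])), ([110.0, 215.6], 0.5, array([ 0.6121, -0.0732]))]
base_large [([107.5, 218.4], 0.85, array([ 0.6154, -0.0766]))]
flask_large_center [([47.8, 53.8], 0.79, array([ 0.4456, -0.0874]))]
```

View pics/w1.png

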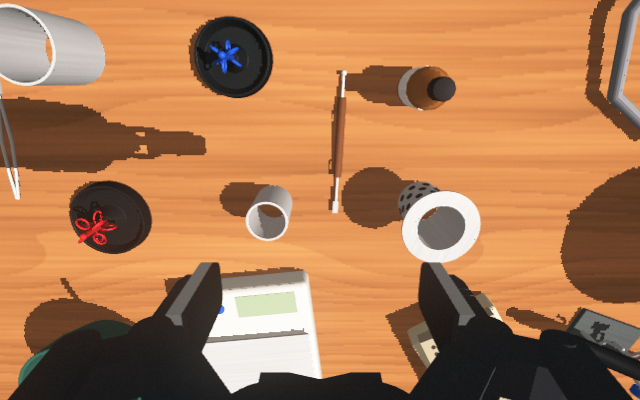

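```bash
cat > fit.py <<'E'
import sys
from h import *
from scipy.optimize import least_squares
# fit.py tag kind,x,y,r,h ...   kind f(lask)/b(ase)
tag=sys.argv[1]; im=cv2.imread(f"pics/{tag}.png"); d=np.load(f"pics/{tag}.npz"); k={a:d[a] for a in('rvec','tvec','mtx')}; k['k1']=float(d['k1'])
hsv=cv2.cvtColor(im,cv2.COLOR_BGR2HSV); th=np.linspace(0,2*np.pi,60,endpoint=False); out=im.copy()
def hull(x,y,r,h):
    P=[[x+r*np.cos(t),y+r*np.sin(t),z] for z in (0,h) for t in th]
    return cv2.convexHull(proj(k,P).astype(np.float32))
def stat(hl):
    m=cv2.moments(hl); return np.array([m['m10']/m['m00'],m['m01']/m['m00']]),m['m00']
for a in sys.argv[2:]:
    kind,x,y,r,h=a.split(','); x,y,r,h=map(float,(x,y,r,h))
    roi=np.zeros(im.shape[:2],np.uint8); cv2.fillConvexPoly(roi,hull(x,y,r+.012,h).astype(int),1)
    m=((hsv[...,1]<70)&(hsv[...,2]>60)) if kind=='f' else ((hsv[...,2]<70))
    m=cv2.morphologyEx((m&(roi>0)).astype(np.uint8),cv2.MORPH_OPEN,np.ones((3,3)))
    cs=cv2.findContours(m,0,1)[0]; c=cv2.convexHull(max(cs,key=cv2.contourArea)); c0,A=stat(c.astype(np.float32))
    s=least_squares(lambda q:stat(hull(q[0],q[1],r,h))[0]-c0,[x,y],diff_step=1e-3).x
    hh=hull(*s,r,h); print(a,'->',s.round(4),'area ratio',round(A/stat(hh)[1],2))
    cv2.polylines(out,[hh.astype(int)],1,(0,255,0),1); cv2.polylines(out,[c],1,(255,0,255),1)
cv2.imwrite(f"pics/{tag}_fit.png",out)
E
python3 fit.py w1 f,.601,.105,.021,.058 b,.45,.074,.038,.016 b,.616,-.078,.043,.016
```

```text
f,.601,.105,.021,.058 -> [0.602  0.1084] area ratio 0.96
b,.45,.074,.038,.016 -> [0.4485 0.0767] area ratio 0.92
b,.616,-.078,.043,.016 -> [ 0.6175 -0.0771] area ratio 0.91
```

View pics/w1_fit.png

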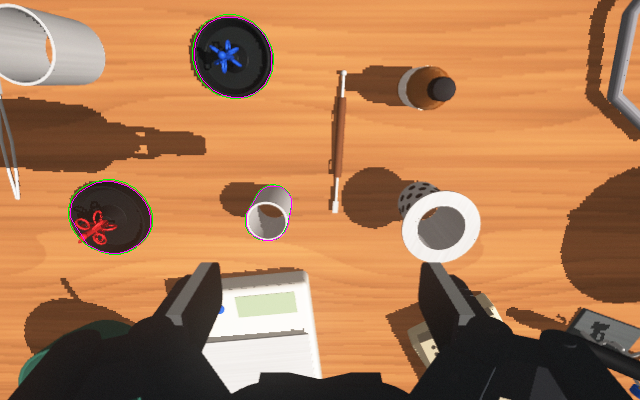

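Call:
servo_tool(motion=[-0.817,-0.892,0.9,0,0,0,0,-0.817,-0.892,0.9,0,0,0,0,-0.817,-0.892,0.9,0,0,0,0,0,0,0.94,0,0,0,0,0,0,0.94,0,0,0,0])

```text
t: 5.1
eef_pos: [0.6007, 0.1106, 0.2112]
tool_rot: [-0.0, -0.001, 1.0, 0.0]
contact_force: [0.5, -0.2, -0.1]
gripper_width: 0.998
grasp_force: 0.0
```

Call:
servo_tool(motion=[0,0,0.94,0,0,0,0,0,0,0.94,0,0,0,0,0,0,0.94,0,0,0,0,0,0,0.94,0,0,0,0,0,0,0.94,0,0,0,0])

```text
t: 5.72
eef_pos: [0.6016, 0.109, 0.117]
tool_rot: [0.0, 0.0, 1.0, 0.0]
contact_force: [-1.0, 0.2, -0.7]
gripper_width: 0.999
grasp_force: 0.0
```

Call:
servo_tool(motion=[0,0,0.94,0,0,0,0,0,0,0,0,0,0,0,0,0,0,0,0,0,0.5,0,0,0,0,0,0,1,0,0,0,0,0,0,1])

```text
t: 6.35
eef_pos: [0.6023, 0.109, 0.1006]
tool_rot: [0.001, 0.0, 1.0, 0.0]
contact_force: [-0.3, -0.9, 1.9]
gripper_width: 0.482
grasp_force: 40.5
```

Call:
servo_tool(motion=[0,0,0,0,0,0,1,0,0,0,0,0,0,1,0,0,0,0,0,0,1])

```text
t: 6.72
eef_pos: [0.6022, 0.109, 0.1005]
tool_rot: [0.001, 0.0, 1.0, 0.0]
contact_force: [-0.9, -0.0, 6.1]
gripper_width: 0.485
grasp_force: 40.7
```

Call:
servo_tool(motion=[0,0,-0.5,0,0,0,1,0,0,-1,0,0,0,1,0,0,-1,0,0,0,1,0,0,-1,0,0,0,1,0,0,-1,0,0,0,1])

```text
t: 7.35
eef_pos: [0.6018, 0.1089, 0.1914]
tool_rot: [0.0, 0.0, 1.0, 0.0]
contact_force: [-0.2, -0.6, -1.0]
gripper_width: 0.482
grasp_force: 40.7
```

Call:
servo_tool(motion=[-0.06,-0.98,-0.3,0,0,0,1,-0.06,-0.98,-0.3,0,0,0,1,-0.06,-0.98,0,0,0,0,1,-0.06,-0.98,0,0,0,0,1,-0.06,-0.98,0,0,0,0,1])

```text
t: 7.98
eef_pos: [0.6074, 0.0091, 0.2009]
tool_rot: [-0.0, 0.0, 1.0, -0.0]
contact_force: [-0.8, -1.0, -1.5]
gripper_width: 0.486
grasp_force: 40.7
```

Call:
servo_tool(motion=[-0.06,-0.98,0,0,0,0,1,-0.06,-0.98,0,0,0,0,1,-0.06,-0.98,0,0,0,0,1,-0.06,-0.98,0,0,0,0,1,-0.06,-0.98,0,0,0,0,1])

```text
t: 8.6
eef_pos: [0.6137, -0.0884, 0.2015]
tool_rot: [-0.0, 0.0, 1.0, 0.0]
contact_force: [0.2, 0.5, -2.2]
gripper_width: 0.486
grasp_force: 40.7
```

Call:
servo_tool(motion=[-0.06,-0.98,0,0,0,0,1,-0.06,-0.98,0,0,0,0,1,-0.06,-0.98,0,0,0,0,1,-0.06,-0.98,0,0,0,0,1,0,0,0,0,0,0,1])

```text
t: 9.22
eef_pos: [0.6181, -0.1681, 0.2016]
tool_rot: [0.0, 0.002, 1.0, -0.001]
contact_force: [-0.1, 0.4, -1.8]
gripper_width: 0.482
grasp_force: 40.7
```

```bash
python3 look.py w2; python3 fit.py w2 b,.626,-.267,.033,.016
```

```text
9.225 [ 0.61809476 -0.16812488  0.20155888] tool x [-1.0e+00  3.6e-03 -1.0e-04] z [ 1.0e-04 -1.2e-03 -1.0e+00]
b,.626,-.267,.033,.016 -> [ 0.6232 -0.2669] area ratio 0.87
```

View pics/w2_fit.png

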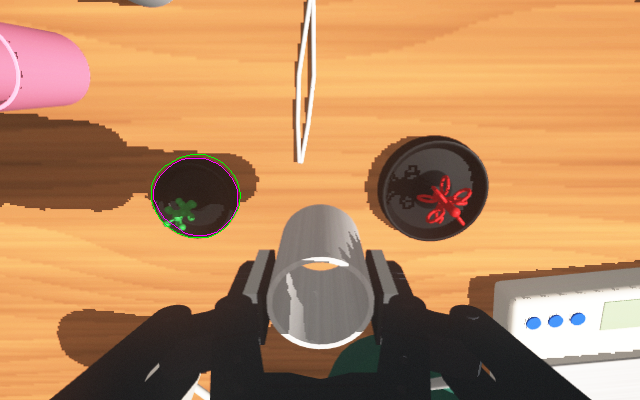

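Run:
```python
from h import *
d=np.load("pics/w2.npz"); k={a:d[a] for a in('rvec','tvec','mtx')}; k['k1']=float(d['k1'])
print(unproj(k,[(321,303),(268,303),(374,303),(321,258),(321,348)],.159).round(4))
for x in (.614,.618,.622):
  th=np.linspace(0,6.28,200); P=proj(k,np.c_[x+.021*np.cos(th),-.168+.021*np.sin(th),0*th+.159]); print(x,P.min(0),P.max(0))
```

```text
[[ 0.6168 -0.1672  0.159 ]
 [ 0.6167 -0.1876  0.159 ]
 [ 0.6168 -0.1468  0.159 ]
 [ 0.5974 -0.1672  0.159 ]
 [ 0.6382 -0.1673  0.159 ]]
0.614 [263.97611341 247.29543379] [373.95793751 341.63669937]
0.618 [264.5531452  257.14264671] [373.48077312 349.67497177]
0.622 [265.11962405 266.79363821] [373.01228318 357.56658047]
```

Call:
servo_tool(motion=[-0.05,-0.99,0,0,0,0,1,-0.05,-0.99,0,0,0,0,1,-0.05,-0.99,0,0,0,0,1,-0.05,-0.99,0,0,0,0,1,-0.05,-0.99,0,0,0,0,1])

```text
t: 9.9
eef_pos: [0.6233, -0.2662, 0.2015]
tool_rot: [0.0, 0.0, 1.0, -0.0]
contact_force: [0.2, -0.7, -1.4]
gripper_width: 0.486
grasp_force: 40.8
```

Call:
servo_tool(motion=[0,0,0.5,0,0,0,1,0,0,0.8,0,0,0,1,0,0,0.4,0,0,0,1,0,0,0,0,0,0,1])

```text
t: 10.4
eef_pos: [0.623, -0.2632, 0.1661]
tool_rot: [-0.001, -0.001, 1.0, 0.001]
contact_force: [0.2, -0.0, -1.1]
gripper_width: 0.485
grasp_force: 40.8
```

```bash
python3 look.py w3
```

```text
10.4 [ 0.622968   -0.263232    0.16606426] tool x [-1.     -0.0011  0.0022] z [-0.0022  0.0012 -1.    ]
```

View pics/w3.png

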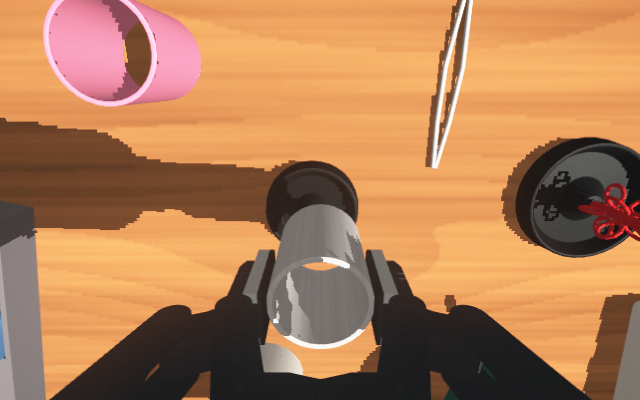

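Call:
servo_tool(motion=[0,0,0,0,0,0,1,0,0,0,0,0,0,1])

```text
t: 10.7
eef_pos: [0.6237, -0.2645, 0.1681]
tool_rot: [0.0, 0.0, 1.0, -0.0]
contact_force: [-0.1, -1.2, -1.2]
gripper_width: 0.481
grasp_force: 40.8
```

```bash
python3 look.py w4; python3 fit.py w4 b,.624,-.267,.033,.016; python3 -c "
from h import *
d=np.load('pics/w4.npz'); k={a:d[a] for a in('rvec','tvec','mtx')}; k['k1']=float(d['k1'])
print(proj(k,[[.6235,-.300,.016],[.6235,-.234,.016],[.6235-.033,-.267,.016],[.6235-.033,-.267,0],[.6235,-.300,0],[.6235,-.234,0]]))"
```

```text
10.7 [ 0.62365932 -0.26449905  0.16805532] tool x [-1.e+00  1.e-04 -9.e-04] z [ 9.e-04 -2.e-04 -1.e+00]
b,.624,-.267,.033,.016 -> [ 0.6178 -0.2697] area ratio 0.69
[[267.54849405 207.51589972]
 [363.55002887 207.46483305]
 [315.31887872 160.34362565]
 [315.60679422 155.42503683]
 [270.70262776 199.95753753]
 [360.919581   199.90913257]]
```

```bash
python3 -c "
from h import *
im=cv2.imread('pics/w4.png'); v=im.max(2)
for r in (185,190,195,200,205): 
  c=np.where(v[r,230:400]<75)[0]+230; print(r,c.min(),c.max(), v[r,255:275])
c=np.where(v[140:215,316]<75)[0]+140; print(c.min())
d=np.load('pics/w4.npz'); k={a:d[a] for a in('rvec','tvec','mtx')}; k['k1']=float(d['k1'])
th=np.linspace(0,6.283,721)
for x,y in ((.6235,-.267),(.6235,-.269),(.6255,-.269)):
  H=cv2.convexHull(proj(k,[[x+.033*np.cos(t),y+.033*np.sin(t),z] for z in (0,.016) for t in th]).astype(np.float32))[:,0]
  m=np.zeros((400,640),np.uint8); cv2.fillConvexPoly(m,H.round().astype(int),1)
  print(x,y,[(np.where(m[r])[0].min(),np.where(m[r])[0].max()) for r in (185,190,195,200,205)],np.where(m[:,316])[0].min())
"
```

```text
185 273 354 [112 112 117 115 117 118 117 116 116 118 116 118 117 115 116 116 117  85
  47  42]
190 271 356 [117 116 116 116 117 118 119 118 119 118 118 118 119 116 118  88  49  45
  45  45]
195 269 358 [113 114 113 114 113 111 111 112 110 113 113 113 112 104  71  44  44  46
  43  43]
200 269 356 [112 111 110 109 110 111 110 110 110 107 109 108 109  89  59  42  45  44
  43  43]
205 269 357 [121 119 121 120 121 120 119 119 120 118 118 119 118  89  54  47  45  44
  42  45]
159
0.6235 -0.267 [(np.int64(272), np.int64(358)), (np.int64(270), np.int64(361)), (np.int64(269), np.int64(362)), (np.int64(268), np.int64(363)), (np.int64(267), np.int64(364))] 155
0.6235 -0.269 [(np.int64(269), np.int64(356)), (np.int64(267), np.int64(357)), (np.int64(266), np.int64(359)), (np.int64(265), np.int64(360)), (np.int64(265), np.int64(361))] 156
0.6255 -0.269 [(np.int64(271), np.int64(355)), (np.int64(269), np.int64(357)), (np.int64(267), np.int64(358)), (np.int64(265), np.int64(360)), (np.int64(265), np.int64(360))] 158
```

Call:
servo_tool(motion=[-0.06,-0.185,0,0,0,0,1,0,0,0.4,0,0,0,1,0,0,0.5,0,0,0,1,0,0,0.5,0,0,0,1,0,0,0.5,0,0,0,1])

```text
t: 11.38
eef_pos: [0.6244, -0.268, 0.1284]
tool_rot: [-0.0, 0.0, 1.0, 0.0]
contact_force: [0.3, -0.7, -1.0]
gripper_width: 0.481
grasp_force: 40.8
```

Call:
servo_tool(motion=[0,0,0.4,0,0,0,1,0,0,0.3,0,0,0,1,0,0,0.2,0,0,0,1,0,0,0.15,0,0,0,1,0,0,0,0,0,0,1])

```text
t: 12.0
eef_pos: [0.6246, -0.2682, 0.1084]
tool_rot: [-0.0, 0.0, 1.0, 0.0]
contact_force: [0.3, 0.2, -1.1]
gripper_width: 0.48
grasp_force: 40.8
```

Call:
servo_tool(motion=[0,0,0.08,0,0,0,1,0,0,0,0,0,0,1])

```text
t: 12.25
eef_pos: [0.6246, -0.2682, 0.1069]
tool_rot: [0.0, 0.0, 1.0, 0.0]
contact_force: [-0.8, 0.9, -1.4]
gripper_width: 0.486
grasp_force: 40.8
```

Call:
servo_tool(motion=[0,0,0.05,0,0,0,1,0,0,0,0,0,0,1])

```text
t: 12.5
eef_pos: [0.6247, -0.2682, 0.1066]
tool_rot: [0.0, 0.0, 1.0, 0.0]
contact_force: [-1.9, 1.0, 4.5]
gripper_width: 0.481
grasp_force: 41.3
```

Call:
servo_tool(motion=[0,0,0,0,0,0,0.3,0,0,0,0,0,0,0.2,0,0,0,0,0,0,0,0,0,-0.3,0,0,0,0,0,0,-0.8,0,0,0,0])

```text
t: 13.12
eef_pos: [0.6241, -0.268, 0.1279]
tool_rot: [-0.001, 0.0, 1.0, 0.0]
contact_force: [-0.7, 0.0, -0.5]
gripper_width: 0.998
grasp_force: 0.0
```

Call:
servo_tool(motion=[0,0,-1,0,0,0,0,0,0,-1,0,0,0,0,0,0,-1,0,0,0,0,0.6,0,-1,0,0,0,0,1,0,-0.9,0,0,0,0])

```text
t: 13.75
eef_pos: [0.5929, -0.268, 0.2277]
tool_rot: [0.001, -0.0, 1.0, -0.0]
contact_force: [-0.8, -1.4, 0.3]
gripper_width: 0.999
grasp_force: 0.0
```

Call:
servo_tool(motion=[1,0,0,0,0,0,0,1,0,0,0,0,0,0,1,0,0,0,0,0,0,0.6,0,0,0,0,0,0,0,0,0,0,0,0,0])

```text
t: 14.38
eef_pos: [0.5202, -0.2684, 0.2265]
tool_rot: [0.0, 0.0, 1.0, -0.0]
contact_force: [0.0, -0.9, 0.1]
gripper_width: 0.999
grasp_force: 0.0
```

```bash
python3 look.py w5 flask_medium_center,.032; python3 fit.py w5 f,.461,-.282,.026,.064 f,.6245,-.268,.021,.064
```

```text
14.375 [ 0.5201707  -0.26838467  0.22652812] tool x [-1.e+00  1.e-03 -5.e-04] z [ 5.e-04 -0.e+00 -1.e+00]
flask_medium_center [([278.8, 129.9], 0.66, array([ 0.4726, -0.2991])), ([321.4, 4.5], 0.62, array([ 0.3876, -0.2666])), ([191.6, 201.1], 0.58, array([ 0.5299, -0.3723]))]
f,.461,-.282,.026,.064 -> [ 0.4593 -0.285 ] area ratio 0.99
f,.6245,-.268,.021,.064 -> [ 0.6253 -0.2675] area ratio 0.97
```

View pics/w5_fit.png

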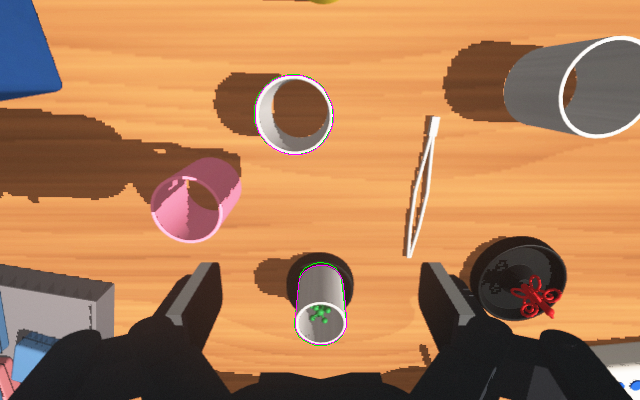

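Call:
servo_tool(motion=[0.76,-0.205,0,0,0,0,0,0.76,-0.205,0.3,0,0,0,0,0.76,-0.205,0.5,0,0,0,0,0.76,-0.205,0.5,0,0,0,0,0,0,0.7,0,0,0,0])

```text
t: 15.1
eef_pos: [0.4581, -0.2853, 0.1851]
tool_rot: [-0.0, 0.001, 1.0, 0.0]
contact_force: [-0.2, -0.8, 0.5]
gripper_width: 0.999
grasp_force: 0.0
```

Call:
servo_tool(motion=[0,0,0.9,0,0,0,0,0,0,0.9,0,0,0,0,0,0,0.9,0,0,0,0,0,0,0.9,0,0,0,0,0,0,0.4,0,0,0,0])

```text
t: 15.72
eef_pos: [0.4593, -0.2842, 0.1044]
tool_rot: [-0.001, 0.0, 1.0, 0.0]
contact_force: [0.1, -0.2, -0.2]
gripper_width: 0.999
grasp_force: 0.0
```

Call:
servo_tool(motion=[0,0,0,0,0,0,0.3,0,0,0,0,0,0,1,0,0,0,0,0,0,1,0,0,0,0,0,0,1,0,0,0,0,0,0,1])

```text
t: 16.35
eef_pos: [0.4602, -0.2848, 0.1067]
tool_rot: [0.001, 0.0, 1.0, -0.0]
contact_force: [-1.9, 0.7, 6.7]
gripper_width: 0.603
grasp_force: 42.4
```

Call:
servo_tool(motion=[0,0,-0.4,0,0,0,1,0,0,-1,0,0,0,1,0,0,-1,0,0,0,1,0,0,-1,0,0,0,1,0,0,-1,0,0,0,1])

```text
t: 16.98
eef_pos: [0.4595, -0.2844, 0.1947]
tool_rot: [-0.0, 0.0, 1.0, 0.0]
contact_force: [0.6, -0.0, -1.6]
gripper_width: 0.605
grasp_force: 42.2
```

Call:
servo_tool(motion=[0,0.98,-0.6,0,0,0,1,0,0.98,0,0,0,0,1,0,0.98,0,0,0,0,1,0,0.98,0,0,0,0,1,0,0.98,0,0,0,0,1])

```text
t: 17.6
eef_pos: [0.4595, -0.1858, 0.2061]
tool_rot: [-0.0, 0.0, 1.0, 0.0]
contact_force: [0.3, 0.0, -1.9]
gripper_width: 0.603
grasp_force: 42.2
```

Call:
servo_tool(motion=[0,0.98,0,0,0,0,1,0,0.98,0,0,0,0,1,0,0.98,0,0,0,0,1,0,0.98,0,0,0,0,1,0,0.98,0,0,0,0,1])

```text
t: 18.23
eef_pos: [0.4595, -0.0879, 0.2061]
tool_rot: [-0.0, 0.0, 1.0, 0.0]
contact_force: [-0.0, -1.2, -1.8]
gripper_width: 0.605
grasp_force: 42.2
```

Call:
servo_tool(motion=[0,0.98,0,0,0,0,1,0,0.98,0,0,0,0,1,0,0.98,0,0,0,0,1,0,0.98,0,0,0,0,1,0,0,0,0,0,0,1])

```text
t: 18.85
eef_pos: [0.4597, -0.0089, 0.2061]
tool_rot: [0.0, -0.001, 1.0, 0.0]
contact_force: [0.7, -0.6, -1.5]
gripper_width: 0.604
grasp_force: 42.3
```

Call:
servo_tool(motion=[0,0,0,0,0,0,1])

```text
t: 18.98
eef_pos: [0.4597, -0.0109, 0.206]
tool_rot: [-0.0, 0.0, 1.0, -0.0]
contact_force: [0.1, -1.0, -2.1]
gripper_width: 0.6
grasp_force: 42.3
```

```bash
python3 look.py w6; python3 fit.py w6 b,.4485,.0767,.038,.016 b,.6175,-.077,.043,.016
```

```text
18.975 [ 0.45967593 -0.01088444  0.20597863] tool x [-1.e+00  7.e-04  0.e+00] z [-0.e+00 -4.e-04 -1.e+00]
b,.4485,.0767,.038,.016 -> [0.4472 0.0749] area ratio 0.88
b,.6175,-.077,.043,.016 -> [ 0.6207 -0.086 ] area ratio 1.29
```

View pics/w6_fit.png

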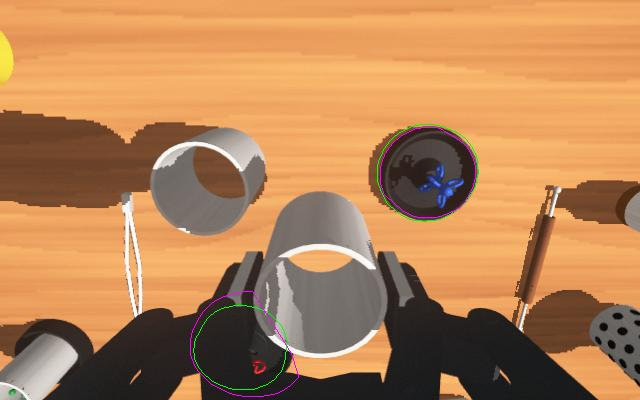

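Call:
servo_tool(motion=[0.12,0.86,0,0,0,0,1,0.12,0.86,0,0,0,0,1,0.12,0.86,0,0,0,0,1,0.12,0.86,0,0,0,0,1,0.12,0.87,0,0,0,0,1])

```text
t: 19.65
eef_pos: [0.4479, 0.0755, 0.2059]
tool_rot: [-0.0, 0.001, 1.0, -0.0]
contact_force: [-0.6, 0.9, -1.6]
gripper_width: 0.602
grasp_force: 42.3
```

Call:
servo_tool(motion=[0,0,0.4,0,0,0,1,0,0,0.6,0,0,0,1,0,0,0.5,0,0,0,1,0,0,0,0,0,0,1,0,0,0,0,0,0,1])

```text
t: 20.27
eef_pos: [0.4479, 0.0758, 0.1758]
tool_rot: [-0.0, 0.0, 1.0, -0.0]
contact_force: [-0.1, -0.7, -2.8]
gripper_width: 0.604
grasp_force: 42.3
```

```bash
cat > edge.py <<'E'
import sys
from h import *
tag=sys.argv[1]; x,y,r,r0,r1=map(float,sys.argv[2:]); im=cv2.imread(f'pics/{tag}.png'); v=im.max(2)
d=np.load(f'pics/{tag}.npz'); k={a:d[a] for a in('rvec','tvec','mtx')}; k['k1']=float(d['k1']); th=np.linspace(0,6.283,721)
rows=np.linspace(r0,r1,5).astype(int)
def show(m): print([(int(c.min()),int(c.max()),float(c.min()+c.max())/2) for c in (np.where(m[q,200:440])[0]+200 for q in rows)],np.where(m[140:215,312])[0].min()+140)
show(v<75)
for X,Y,r_ in ((x,y,r),(x,y,r-.0015),(x+.002,y,r-.0015),(x,y+.002,r-.0015)):
  H=cv2.convexHull(proj(k,[[X+r_*np.cos(t),Y+r_*np.sin(t),z] for z in (0,.016) for t in th]).astype(np.float32))[:,0]
  m=np.zeros((400,640),np.uint8); cv2.fillConvexPoly(m,H.round().astype(int),1); print(X,Y,r_); show(m>0)
E
python3 look.py w7; python3 edge.py w7 .4478 .0762 .038 165 190
```

```text
20.275 [0.44794997 0.07575129 0.17582438] tool x [-1.e+00  8.e-04  1.e-04] z [-1.e-04 -1.e-04 -1.e+00]
[(281, 357, 319.0), (277, 361, 319.0), (274, 365, 319.5), (271, 367, 319.0), (270, 367, 318.5)] 149
0.4478 0.0762 0.038
[(280, 360, 320.0), (276, 364, 320.0), (272, 367, 319.5), (270, 370, 320.0), (267, 372, 319.5)] 147
0.4478 0.0762 0.0365
[(282, 357, 319.5), (278, 362, 320.0), (275, 365, 320.0), (272, 368, 320.0), (270, 370, 320.0)] 149
0.4498 0.0762 0.0365
[(285, 354, 319.5), (280, 360, 320.0), (276, 363, 319.5), (274, 366, 320.0), (271, 369, 320.0)] 152
0.4478 0.0782 0.0365
[(285, 360, 322.5), (281, 364, 322.5), (278, 367, 322.5), (275, 370, 322.5), (272, 373, 322.5)] 150
```

View pics/w7.png

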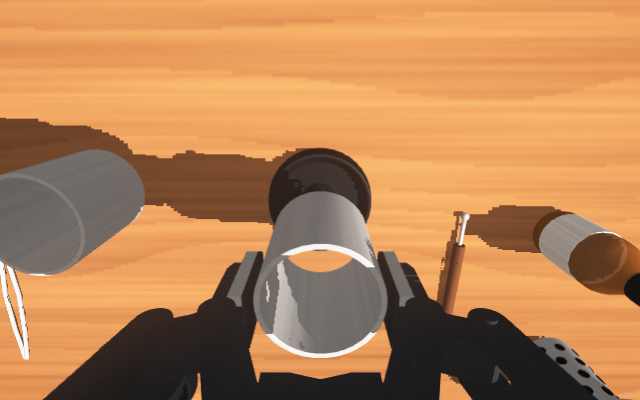

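Call:
servo_tool(motion=[0,0,0.4,0,0,0,1,0,0,0.5,0,0,0,1,0,0,0.5,0,0,0,1,0,0,0.5,0,0,0,1,0,0,0.4,0,0,0,1])

```text
t: 20.95
eef_pos: [0.4477, 0.076, 0.129]
tool_rot: [-0.0, 0.0, 1.0, -0.0]
contact_force: [-0.5, 0.2, -1.7]
gripper_width: 0.601
grasp_force: 42.3
```

Call:
servo_tool(motion=[0,0,0.3,0,0,0,1,0,0,0.25,0,0,0,1,0,0,0.15,0,0,0,1,0,0,0.1,0,0,0,1,0,0,0,0,0,0,1])

```text
t: 21.58
eef_pos: [0.4479, 0.0761, 0.1139]
tool_rot: [0.0, 0.0, 1.0, 0.0]
contact_force: [0.3, 0.4, -1.4]
gripper_width: 0.601
grasp_force: 42.3
```

Call:
servo_tool(motion=[0,0,0.06,0,0,0,1,0,0,0,0,0,0,1])

```text
t: 21.82
eef_pos: [0.4479, 0.0761, 0.1128]
tool_rot: [0.0, 0.0, 1.0, 0.0]
contact_force: [-0.2, -1.2, -1.3]
gripper_width: 0.603
grasp_force: 42.3
```

Call:
servo_tool(motion=[0,0,0.06,0,0,0,1,0,0,0,0,0,0,1])

```text
t: 22.08
eef_pos: [0.4479, 0.0761, 0.1126]
tool_rot: [0.0, 0.0, 1.0, 0.0]
contact_force: [-4.7, -0.8, 15.3]
gripper_width: 0.606
grasp_force: 43.8
```

Call:
servo_tool(motion=[0,0,-0.04,0,0,0,0.3,0,0,0,0,0,0,0.2,0,0,0,0,0,0,0,0,0,-0.3,0,0,0,0,0,0,-0.8,0,0,0,0])

```text
t: 22.7
eef_pos: [0.4474, 0.0759, 0.1343]
tool_rot: [-0.001, 0.0, 1.0, -0.0]
contact_force: [0.1, 0.4, -0.1]
gripper_width: 0.999
grasp_force: 0.0
```

Call:
servo_tool(motion=[0,0,-1,0,0,0,0,0,0,-1,0,0,0,0,0,-0.2,-1,0,0,0,0,0,-1,-0.7,0,0,0,0,0,-1,0,0,0,0,0])

```text
t: 23.32
eef_pos: [0.4484, 0.0318, 0.2097]
tool_rot: [0.001, -0.0, 1.0, 0.0]
contact_force: [0.3, 0.2, -0.1]
gripper_width: 1.002
grasp_force: 0.0
```

Call:
servo_tool(motion=[0,-1,0,0,0,0,0,0,-1,0,0,0,0,0,0,-0.6,0,0,0,0,0,0,0,0,0,0,0,0,0,0,0,0,0,0,0])

```text
t: 23.95
eef_pos: [0.4479, -0.0192, 0.2083]
tool_rot: [0.0, -0.0, 1.0, 0.0]
contact_force: [0.4, -0.1, -0.0]
gripper_width: 1.0
grasp_force: 0.0
```

```bash
python3 look.py w8; python3 fit.py w8 f,.443,-.088,.031,.07 f,.448,.076,.026,.070 b,.6175,-.077,.043,.016; python3 fit.py w6 f,.443,-.088,.031,.07
```

```text
23.95 [ 0.44787289 -0.01923286  0.20832694] tool x [-1.e+00 -6.e-04 -0.e+00] z [ 0.e+00  3.e-04 -1.e+00]
f,.443,-.088,.031,.07 -> [ 0.4421 -0.0861] area ratio 0.98
f,.448,.076,.026,.070 -> [0.4473 0.0772] area ratio 0.98
b,.6175,-.077,.043,.016 -> [ 0.6246 -0.0805] area ratio 1.23
f,.443,-.088,.031,.07 -> [ 0.4419 -0.0862] area ratio 0.97
```

View pics/w8_fit.png

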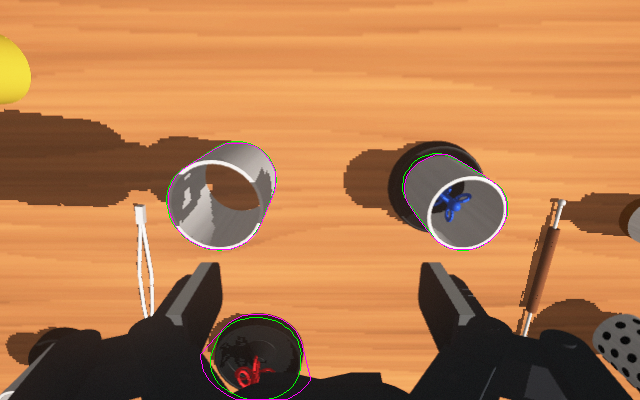

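Call:
servo_tool(motion=[0.075,-0.83,0,0,0,0,0,0.075,-0.83,0,0,0,0,0,0.075,-0.83,0,0,0,0,0,0.07,-0.83,0.2,0,0,0,0,0,0,0.5,0,0,0,0])

```text
t: 24.62
eef_pos: [0.4422, -0.0866, 0.1942]
tool_rot: [0.0, 0.001, 1.0, -0.0]
contact_force: [-0.4, 1.1, -0.7]
gripper_width: 1.0
grasp_force: 0.0
```

Call:
servo_tool(motion=[0,0,0.9,0,0,0,0,0,0,0.9,0,0,0,0,0,0,0.9,0,0,0,0,0,0,0.9,0,0,0,0,0,0,0.5,0,0,0,0])

```text
t: 25.25
eef_pos: [0.4416, -0.0851, 0.1111]
tool_rot: [-0.001, -0.001, 1.0, 0.0]
contact_force: [-0.8, 0.4, -0.7]
gripper_width: 0.999
grasp_force: 0.0
```

Call:
servo_tool(motion=[0,0,0,0,0,0,0.2,0,0,0,0,0,0,1,0,0,0,0,0,0,1,0,0,0,0,0,0,1,0,0,0,0,0,0,1])

```text
t: 25.88
eef_pos: [0.4421, -0.0862, 0.1126]
tool_rot: [0.0, 0.0, 1.0, 0.0]
contact_force: [-0.8, 0.8, 2.9]
gripper_width: 0.722
grasp_force: 44.3
```

Call:
servo_tool(motion=[0,0,-0.4,0,0,0,1,0,0,-1,0,0,0,1,0,0,-1,0,0,0,1,0,0,-1,0,0,0,1,0,0,-1,0,0,0,1])

```text
t: 26.5
eef_pos: [0.4416, -0.0865, 0.2012]
tool_rot: [-0.0, 0.0, 1.0, -0.0]
contact_force: [-0.2, -0.8, -2.2]
gripper_width: 0.723
grasp_force: 44.5
```

Call:
servo_tool(motion=[-0.975,0.05,-0.6,0,0,0,1,-0.975,0.05,0,0,0,0,1,-0.975,0.05,0,0,0,0,1,-0.975,0.05,0,0,0,0,1,-0.975,0.05,0,0,0,0,1])

```text
t: 27.12
eef_pos: [0.5396, -0.0814, 0.2124]
tool_rot: [-0.0, 0.0, 1.0, -0.0]
contact_force: [0.7, 0.6, -2.9]
gripper_width: 0.725
grasp_force: 44.5
```

Call:
servo_tool(motion=[-0.975,0.05,0,0,0,0,1,-0.975,0.05,0,0,0,0,1,-0.975,0.05,0,0,0,0,1,-0.975,0.05,0,0,0,0,1,0,0,0,0,0,0,1])

```text
t: 27.75
eef_pos: [0.6181, -0.0771, 0.2123]
tool_rot: [0.0, -0.0, 1.0, -0.0]
contact_force: [0.3, 0.3, -3.4]
gripper_width: 0.725
grasp_force: 44.5
```

Call:
servo_tool(motion=[0,0,0.4,0,0,0,1,0,0,0.5,0,0,0,1,0,0,0.3,0,0,0,1,0,0,0,0,0,0,1,0,0,0,0,0,0,1])

```text
t: 28.38
eef_pos: [0.6175, -0.0774, 0.1884]
tool_rot: [0.0, 0.0, 1.0, 0.0]
contact_force: [-1.5, 0.3, -2.4]
gripper_width: 0.721
grasp_force: 44.5
```

```bash
python3 look.py w9; python3 edge.py w9 .6175 -.0771 .043 160 185
```

```text
28.375 [ 0.61748964 -0.07742254  0.18842624] tool x [-1.e+00  3.e-04 -2.e-04] z [ 2.e-04  0.e+00 -1.e+00]
[(275, 361, 318.0), (271, 365, 318.0), (267, 368, 317.5), (266, 368, 317.0), (264, 370, 317.0)] 140
0.6175 -0.0771 0.043
[(274, 365, 319.5), (271, 368, 319.5), (267, 372, 319.5), (265, 375, 320.0), (263, 377, 320.0)] 140
0.6175 -0.0771 0.041499999999999995
[(277, 363, 320.0), (273, 366, 319.5), (270, 370, 320.0), (267, 372, 319.5), (265, 374, 319.5)] 140
0.6195 -0.0771 0.041499999999999995
[(279, 361, 320.0), (274, 365, 319.5), (271, 368, 319.5), (268, 371, 319.5), (266, 374, 320.0)] 142
0.6175 -0.0751 0.041499999999999995
[(279, 365, 322.0), (275, 369, 322.0), (272, 373, 322.5), (270, 375, 322.5), (268, 377, 322.5)] 140
```

View pics/w9.png

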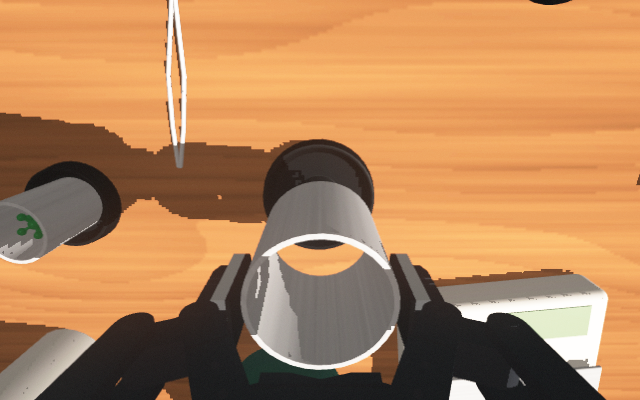

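Call:
servo_tool(motion=[0,-0.06,0.4,0,0,0,1,0,0,0.5,0,0,0,1,0,0,0.6,0,0,0,1,0,0,0.6,0,0,0,1,0,0,0.5,0,0,0,1])

```text
t: 29.05
eef_pos: [0.6171, -0.0785, 0.1351]
tool_rot: [-0.0, 0.0, 1.0, 0.0]
contact_force: [0.3, 0.2, -3.1]
gripper_width: 0.721
grasp_force: 44.5
```

Call:
servo_tool(motion=[0,0,0.3,0,0,0,1,0,0,0.25,0,0,0,1,0,0,0.15,0,0,0,1,0,0,0.1,0,0,0,1,0,0,0,0,0,0,1])

```text
t: 29.68
eef_pos: [0.6174, -0.0786, 0.1203]
tool_rot: [0.0, 0.0, 1.0, 0.0]
contact_force: [0.2, 0.8, -3.1]
gripper_width: 0.719
grasp_force: 44.5
```

Call:
servo_tool(motion=[0,0,0.06,0,0,0,1,0,0,0,0,0,0,1])

```text
t: 29.92
eef_pos: [0.6174, -0.0786, 0.1191]
tool_rot: [0.0, 0.0, 1.0, 0.0]
contact_force: [-0.1, -0.0, -2.7]
gripper_width: 0.72
grasp_force: 44.5
```

Call:
servo_tool(motion=[0,0,0.05,0,0,0,1,0,0,0,0,0,0,1])

```text
t: 30.18
eef_pos: [0.6176, -0.0786, 0.1187]
tool_rot: [0.0, 0.0, 1.0, 0.0]
contact_force: [-2.4, 0.5, 4.4]
gripper_width: 0.723
grasp_force: 45.0
```

Contact at the expected height; release, lift and check.

Call:
servo_tool(motion=[0,0,0,0,0,0,0.2,0,0,0,0,0,0,0.1,0,0,0,0,0,0,0,0,0,-0.3,0,0,0,0,0,0,-0.8,0,0,0,0])

```text
t: 30.8
eef_pos: [0.617, -0.0785, 0.1403]
tool_rot: [-0.001, 0.0, 1.0, 0.0]
contact_force: [0.1, 0.4, -0.7]
gripper_width: 1.001
grasp_force: 0.0
```

Call:
servo_tool(motion=[0,0,-1,0,0,0,0,0,0,-1,0,0,0,0,0,0,-1,0,0,0,0,0.5,0,-1,0,0,0,0,1,0,-1,0,0,0,0])

```text
t: 31.42
eef_pos: [0.5876, -0.0785, 0.2418]
tool_rot: [0.001, -0.0, 1.0, -0.0]
contact_force: [0.8, 0.9, 0.5]
gripper_width: 1.001
grasp_force: 0.0
```

Call:
servo_tool(motion=[1,0,-1,0,0,0,0,1,0,-1,0,0,0,0,0.5,0,0,0,0,0,0,0,0,0,0,0,0,0,0,0,0,0,0,0,0])

```text
t: 32.05
eef_pos: [0.5377, -0.0784, 0.2795]
tool_rot: [-0.0, -0.0, 1.0, -0.0]
contact_force: [1.0, -0.2, -0.6]
gripper_width: 1.0
grasp_force: 0.0
```

```bash
python3 look.py w10; python3 fit.py w10 f,.6175,-.0785,.031,.076 f,.448,.076,.026,.070 f,.6245,-.268,.021,.064
```

```text
32.05 [ 0.53765585 -0.07836371  0.27947134] tool x [-1.e+00 -2.e-04  8.e-04] z [-8.e-04 -0.e+00 -1.e+00]
f,.6175,-.0785,.031,.076 -> [ 0.6184 -0.0779] area ratio 0.98
f,.448,.076,.026,.070 -> [0.4477 0.0772] area ratio 0.99
f,.6245,-.268,.021,.064 -> [ 0.6249 -0.2683] area ratio 0.96
```

View pics/w10_fit.png

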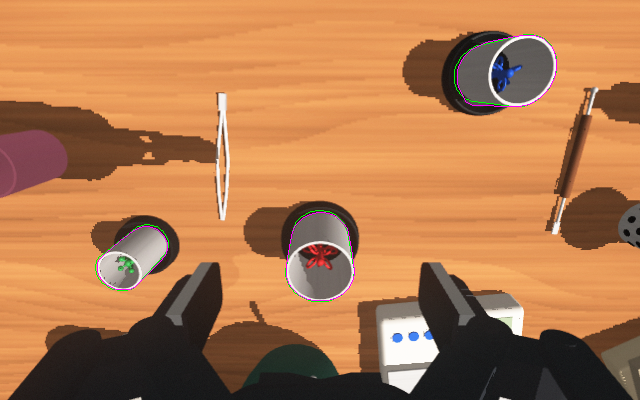

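All three flasks stand on their own bases around their trees, at the expected positions.

```bash
python3 -c "
from station import bot; print(bot.hand_in())"
```

```text
the job is handed in; nothing more can be done
None
```

The job is handed in after about 32 s of the 88 s: in the last wrist picture, all three plain flasks stand upright on the bases of their own size with the trees inside. The perforated flask was never touched. The hand-in call returned no verdict.

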